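# Hold the curing light over the resin disc

## Task

Draw the cordless curing light up out of its sloping charging stand, turn it level so that its lens faces straight down, and hold it over the resin disc in the round steel mould, with the lens centred about 10 mm above the resin and touching nothing. Finish while still gripping the light in the air there, as for a cure; do not disturb the moulds or the other things on the bench.

Things in the scene. Friction and masses are not known exactly. Their poses are not given: they have to be found in the camera images.
- light_grip (a point): grip centre of the cordless curing light, near its centre of mass. Straight white handle, flat sides, 26 mm wide (y), 28 mm deep (z), from 85 mm behind this point to 55 mm ahead. x runs along the handle to the head; z points away from the lens, out of the face with the switch. An orange glare shield, 50 mm across, stands square to x 70 mm ahead
- lens (a point): centre of the light's round lens, 17 mm across, at the end of the bent light guide: 114 mm ahead (x) and 40 mm below (-z) of light_grip, in the same axes. The lens shines along -z
- light_butt (a point): centre of the handle's rear end, 85 mm behind light_grip, same axes
- light: the whole curing light, 0.13 to 0.2 kg; origin and axes as light_grip. An amber light guide leaves the head and bends to the -z side. In the stand the light slopes up at 45 degrees, head up and leaning away from the robot, lens on the lower side, switch face up towards the robot
- stand: white charging stand, fixed, base 135 by 96 by 22 mm. Origin on the bench 115 mm below light_grip as the light stands in it; x: level direction in which the light leans. A sloping socket encloses the rear 45 mm of the handle with 2 to 3 mm play; a rib 14 mm wide bears the underside from there to 31 mm past light_grip. Sides and upper face are free; lifts out along its own x
- socket (a point): middle of the socket's inner end, where light_butt rests; axes as the stand's
- round_mould: loose round steel mould, 52 mm across and 12 mm high, the only round one; origin at the centre of its underside, z up
- resin (a point): centre of the top of the white resin disc (20 mm across) in the middle of the round mould, 13 mm above the bench, z up
- bar_mould_a: loose square-cornered steel mould for bar specimens, 50 by 44 by 12 mm, three slots on top, origin under its centre: leave alone
- bar_mould_b: a second mould like bar_mould_a: leave alone
- bowl: blue mixing bowl, 110 mm across, 62 mm high, origin under its centre: leave alone
- spatula: plaster spatula, wooden handle and narrow steel blade, lying on the bench near the robot, 200 mm long, 16 mm high: leave alone
- jar: small jar, 48 mm across, 50 mm high, origin under its centre: leave alone
- cast: plaster dental cast, 26 mm high, about 75 by 70 mm: leave alone

How it is judged:
By the outcome, as a careful person would: the job done as asked, in the order asked, and still so for the second after the job is handed in, while the arm keeps its last pose, push and grip.
It also fails if it takes over 40 s, if anything falls off the work surface, if the arm or the gripper's body presses on something with over 40 N, if the wrist force passes 120 N, or if a joint passes its speed limit or range.

## Robot

A 7-joint arm with a two-finger parallel gripper is mounted at the origin on the work surface. World frame = base frame: x ahead of the robot, y to its left, z up, the work surface at z = 0. Lengths are in mm, angles in rad, forces in N, time in s.
With the tool pointing down it reaches from about 400 to 875 mm from the base axis. Payload 19.3 kg.
Tool frame: the origin (TCP) lies on the centre line of the jaws, within the pads' length; the fingertips stand 14 mm ahead of it and the grasp point (between the pads) lies 5 mm behind it; y points along the fingers, z is the direction in which the jaws open and shut, and the axes are right-handed (so a half turn about y gives the same grasp; the last joint's range is limited). The gripper opens to 85 mm and grips with 20 to 120 N. Pads are 22 mm wide; open, the fingers measure 114 mm over their backs; the gripper's body (76 mm by 85 mm) begins 54 mm behind the grasp point. The pads swing forward as they close: fully open they stand 13 mm farther back than shut.
Start: joints at [-1.176, 0.521, -0.036, 1.599, 0.021, 1.021, -0.113], TCP at [280.169, 558.677, 245.291] pointing down, gripper open.
Joint ranges: [-2.91, 2.91], [-0.3, 2.13], [-1.5, 1.42], [0.17, 2.43], [-1.26, 4.41], [0.16, 1.93], [-2.52, 2.52]. Speed limits (rad/s): [1.89, 1.89, 2.39, 2.39, 3.01, 3.01, 3.01].

## Interface

Orientations are given as a unit quaternion [w, x, y, z].
In Python, from rig import ctrl, snapshot gives the robot as it stands.
- The arm moves only by the tool arm_command, never from a script. Its argument "commands" is a list of rows, each a list of 4 numbers: the shift along the tool's x, y, z each as a share of 3 cm, from -1 to 1, then the turn about the tool's y as a share of 0.08 rad, from -1 to 1. A call has 1 to 8 rows; each row shifts and turns the commanded pose from where the row before left it, along the tool's axes as they then stand; what a row does not reach is not made up. A row lasts 1/12 s, in which the tool goes at most 41.7 mm and 7.16 degrees, less where a joint would pass 70% of its speed; a pose out of reach is approached as far as the arm can. A call with a number of a shift or a turn outside -1 to 1 is refused whole. A call with a gripper value outside its range is refused whole. "grip" is the opening, from 0 (shut) to 1 (fully open), set as the call begins (left out, the last holds). The fingers move at their own pace and stop on an object; "squeeze" is the grip in N (left out, the last holds). Time passes only in rows, so rows that do not move let the fingers close. It gives the time, the measured TCP pose, the force and the opening at its end, in the units of the state.
- ctrl.observe(): the state, without advancing time (a new reading comes with each control period).
- snapshot(name): name is "side" or "top" or "wrist"; returns a dict with "frame" (400x640x3 uint8, red, green, blue), "vertical_fov" (degrees; the focal length in pixels is half the picture's height over the tangent of half this angle, whatever the lens; pixels are square), "cx", "cy" (the principal point, pixels), "eye" and "orientation" of the camera in the world. Camera axes: x right, y down, z forward; pixel columns grow to the right and rows downward; lengths in mm; the calibration is good to about 2 mm. A picture is of the moment at which its call begins. There is no depth.
- ctrl.close_job(): hands the job in, once; it reports no verdict.
The state is a dict: "time": time; "q": joint angles; "qd": joint speeds; "effort": joint torques, N m; "ee_pos": TCP position; "tcp_rot": TCP orientation; "contact_force": force on the tool from outside, world axes, zero at the start; "torque": the same for the moment, N m; "width": finger opening in mm.
Only numpy, scipy, OpenCV 4.12 (cv2) and the standard library are available. Lean on these libraries where they do the work, as an engineer would, in place of code of your own. Each camera call takes 0.05 s, during which the arm holds its last target.

## Working session

There is one attempt and no reset: what is moved stays moved. The work goes in short steps, Python scripts to look and compute and a tool call to move; the robot and the scene stay as the last step left them, time stands still between calls to the robot, and variables do not carry over. Pictures are saved under pics/ and viewed, and the job is handed in when it is done.

Besides the shell and the picture viewer there is one more tool, called after "Call:" as name([rows], argument=value, ...), one row to a line, values as JSON. arm_command: Moves the arm, as the interface text tells. Its arguments: {"type":"object","properties":{"commands":{"type":"array","items":{"type":"array","items":{"type":"number","minimum":-1,"maximum":1}}},"grip":{"type":"number"},"squeeze":{"type":"number"}},"required":["commands"]}

```bash
ls; mkdir -p pics; cat > snap.py <<'E'
import sys,cv2,json,numpy as np,pickle
from rig import ctrl,snapshot
def take(name,fn):
    s=snapshot(name); cv2.imwrite('pics/'+fn+'.png',cv2.cvtColor(s['frame'],cv2.COLOR_RGB2BGR)); pickle.dump(s,open('pics/'+fn+'.pkl','wb'))
    print(name,{k:v for k,v in s.items() if k!='frame'}); return s
E
python3 - <<'E'
from snap import *
for n in ['side','top','wrist']: take(n,n+'0')
print(ctrl.observe())
E
```

```text
pics
side {'vertical_fov': 52.47380738191986, 'cx': 319.83994551842903, 'cy': 198.66874112442932, 'eye': array([ 472.08071159, -792.69842837,  667.40233392]), 'orientation': array([-0.46325513,  0.88415168, -0.04768841,  0.03736709])}
top {'vertical_fov': 57.812186749993124, 'cx': 326.1590375541309, 'cy': 194.1404406147502, 'eye': array([ 443.85244358,  -13.31636624, 1000.82013585]), 'orientation': array([-0.0583964 ,  0.70806044, -0.7018926 ,  0.05086305])}
wrist {'vertical_fov': 62.99178068216514, 'cx': 313.46117115760364, 'cy': 199.5704630894645, 'eye': array([205.80078551, 595.64917099, 374.13460193]), 'orientation': array([0.13826656, 0.83963009, 0.51838344, 0.08474831])}
{'time': 0.15, 'q': array([-1.17619955,  0.52188201, -0.03629428,  1.59983228,  0.02119176,
        1.02109085, -0.11281462]), 'qd': array([ 0.00136079, -0.00220038,  0.00030189, -0.00123393, -0.00082391,
        0.00049884, -0.00063877]), 'effort': array([ 2.19821479e-03, -9.27385283e+01,  1.98103197e+00, -3.70064843e+01,
        1.80624652e-02,  6.21235580e-03, -1.02964334e-04]), 'ee_pos': array([280.09207093, 558.48086273, 244.87128806]), 'tcp_rot': array([-0.68780332,  0.68838166, -0.16292157,  0.16283073]), 'contact_force': array([-0.1927272 ,  0.29411046, -0.49553634]), 'torque': array([ 0.02882734, -0.01746386, -0.01379758]), 'width': 85.39211020485936}
```

View pics/side0.png

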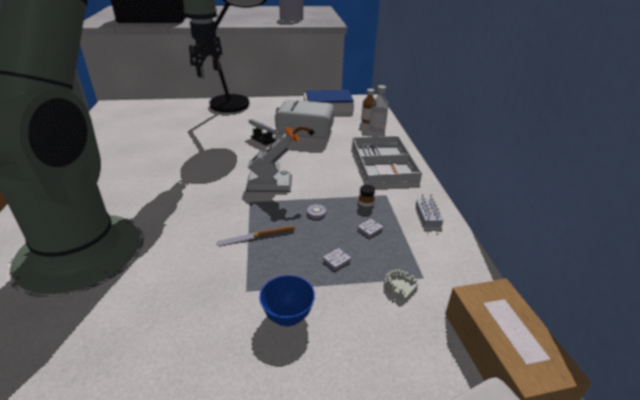

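View pics/top0.png

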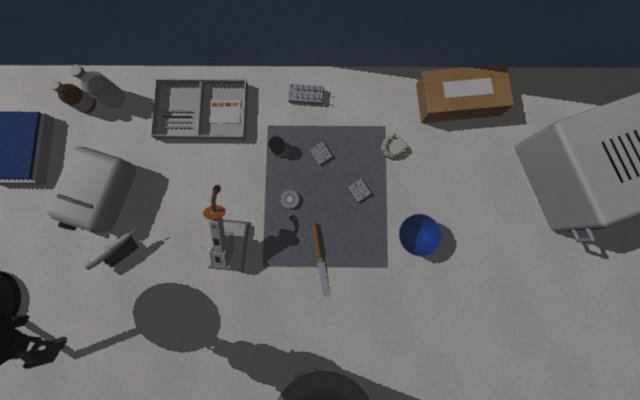

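View pics/wrist0.png

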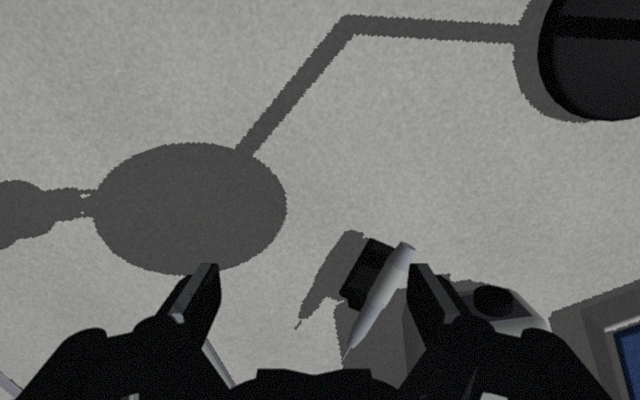

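The top view shows the light and stand near (215,240) with its orange shield at (214,212), and the round mould at (290,199). The side view shows the mould at (316,211) and the shield at (292,133). I'll enlarge both to measure.

```bash
cat > crop.py <<'E'
import cv2,sys
fn,x0,y0,w,h,k,out=sys.argv[1],*map(int,sys.argv[2:7]),sys.argv[7]
im=cv2.imread('pics/'+fn+'.png')[y0:y0+h,x0:x0+w]
cv2.imwrite('pics/'+out+'.png',cv2.resize(im,None,fx=k,fy=k,interpolation=cv2.INTER_CUBIC))
E
python3 crop.py top0 190 175 125 100 6 top0c; python3 crop.py side0 235 110 120 115 5 side0c
python3 - <<'E'
from scipy.spatial.transform import Rotation as R
print(R.from_quat([-0.68780332,  0.68838166, -0.16292157,  0.16283073],scalar_first=True).as_matrix().round(3))
E
```

```text
[[ 0.894 -0.     0.448]
 [-0.448 -0.001  0.894]
 [ 0.    -1.    -0.001]]
```

View pics/top0c.png

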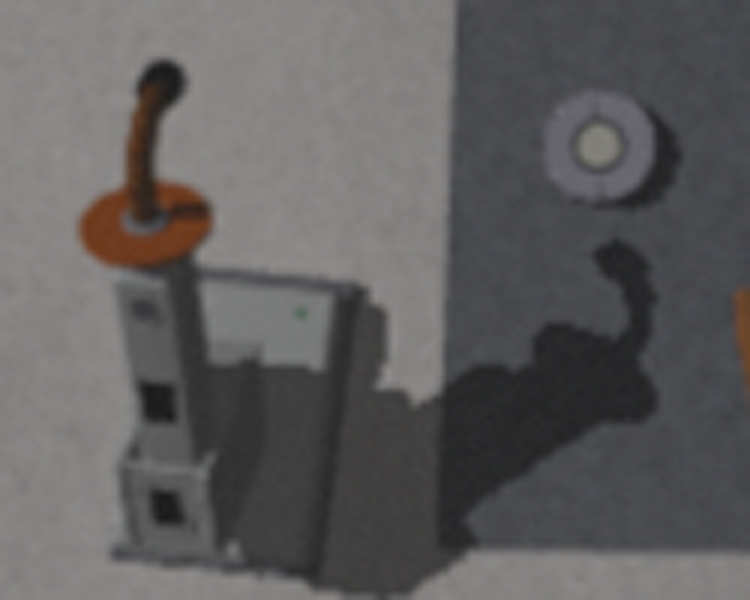

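View pics/side0c.png

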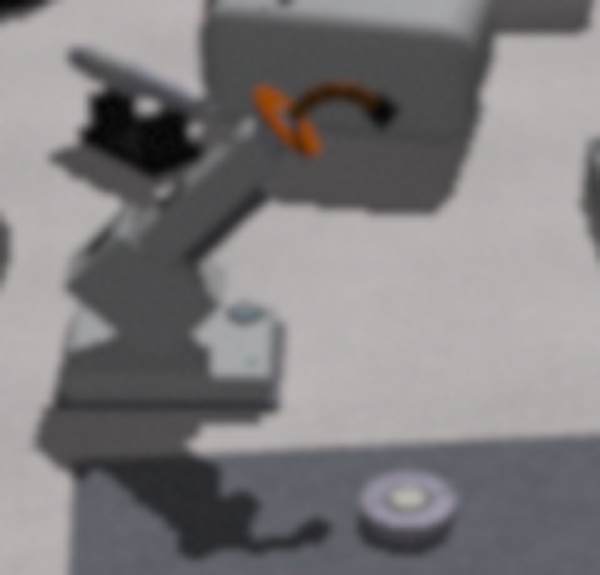

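```bash
cat > geo.py <<'E'
import numpy as np,pickle
from scipy.spatial.transform import Rotation as R
from scipy.optimize import least_squares
def cam(fn): return pickle.load(open('pics/'+fn+'.pkl','rb'))
def proj(s,P):
    M=R.from_quat(s['orientation'],scalar_first=True).as_matrix()
    p=(np.atleast_2d(P)-s['eye'])@M; f=200/np.tan(np.radians(s['vertical_fov']/2))
    return np.c_[s['cx']+f*p[:,0]/p[:,2], s['cy']+f*p[:,1]/p[:,2]]
def onplane(s,uv,z):
    M=R.from_quat(s['orientation'],scalar_first=True).as_matrix();f=200/np.tan(np.radians(s['vertical_fov']/2))
    d=M@np.array([(uv[0]-s['cx'])/f,(uv[1]-s['cy'])/f,1]); return s['eye']+d*(z-s['eye'][2])/d[2]
def tri(obs):
    P0=np.array([400,200,100.])
    r=least_squares(lambda P:np.concatenate([proj(s,P)[0]-uv for s,uv in obs]),P0); return r.x,np.abs(r.fun).max()
def uc(X,Y,x0,y0,k): return np.array([x0+(X+.5)/k-.5,y0+(Y+.5)/k-.5])
def light(g,yaw,pitch,pts):
    pts=np.atleast_2d(pts); Rm=R.from_euler('ZY',[yaw,-pitch]).as_matrix(); return g+pts@Rm.T
E
python3 - <<'E'
from geo import *
T,S=cam('top0'),cam('side0')
t=lambda X,Y:uc(X,Y,190,175,6); s=lambda X,Y:uc(X,Y,235,110,5)
print('proj TCP check', proj(T,[280,558,245]),proj(S,[280,558,245]))
print('resin top',onplane(T,t(599,145),13),'side',onplane(S,s(407,497),13), tri([(T,t(599,145)),(S,s(407,497))]))
print('lens',tri([(T,t(162,80)),(S,s(387,111))]))
print('shield',tri([(T,t(147,222)),(S,s(288,120))]))
print('base corner R far top', onplane(T,t(335,290),22), 'near', onplane(T,t(310,572),22))
# fit
obs=[(T,t(162,82),(112,0,-34)),(S,s(385,112),(112,0,-34)),(T,t(147,224),(70,0,0)),(S,s(288,120),(70,0,0)),(T,t(118,283),(55,13,14)),(T,t(192,275),(55,-13,-14))]
f=lambda v:np.concatenate([proj(c,light(v[:3],v[3],np.pi/4,p))[0]-uv for c,uv,p in obs])
r=least_squares(f,[350,280,115,0]);print(r.x,r.fun.reshape(-1,2).round(1))
f2=lambda v:f([v[0],v[1],115,v[2]])
r=least_squares(f2,[350,280,0]);print(r.x,r.fun.reshape(-1,2).round(1))
E
```

```text
proj TCP check [[ 44.88858634 330.40223231]] [[209.02281399  73.35666996]]
resin top [584.15561014  99.17972635  13.        ] side [582.71347116  98.48455831  13.        ] (array([583.50374817,  99.2370088 ,  12.53177913]), np.float64(0.2577830967753414))
lens (array([585.83580662, 251.78534287, 171.24888866]), np.float64(0.012856723154754945))
shield (array([530.62202663, 256.27720571, 165.55420484]), np.float64(0.17005593064897084))
base corner R far top [515.82686374 215.75373467  22.        ] near [391.03375967 221.35798104  22.        ]
[ 4.77607097e+02  2.59742964e+02  1.16393172e+02 -9.28606193e-02] [[ 0.5  1.9]
 [-1.5  0. ]
 [ 0.3  1.4]
 [-1.1  0.1]
 [-1.6 -0.2]
 [ 0.9 -5.4]]
[ 4.77729477e+02  2.60173241e+02 -8.99884494e-02] [[ 0.4  2. ]
 [-1.4  0.4]
 [ 0.3  1.4]
 [-1.1  0.4]
 [-1.6 -0.2]
 [ 0.9 -5.4]]
```

```bash
cat > ov.py <<'E'
from geo import *; import cv2
def overlay(fn,x0,y0,w,h,k,g,yaw,pitch,out,extra=[],base=None):
    s=cam(fn); im=cv2.resize(cv2.imread(f'pics/{fn}.png')[y0:y0+h,x0:x0+w],None,fx=k,fy=k,interpolation=cv2.INTER_CUBIC)
    def px(P): return [tuple(int(round((a-o+.5)*k-.5)) for a,o in zip(q,(x0,y0))) for q in proj(s,P)]
    def lines(P,c,closed=True):
        cv2.polylines(im,[np.array(px(P))],closed,c,1)
    c=lambda x:[(x,13,14),(x,-13,14),(x,-13,-14),(x,13,-14)]
    L=lambda p:light(g,yaw,pitch,p)
    lines(L(c(55)),(0,255,0));lines(L(c(-85)),(0,255,0))
    for a,b in zip(c(55),c(-85)): lines(L([a,b]),(0,255,0))
    th=np.linspace(0,6.28,40);lines(L(np.c_[0*th+70,25*np.cos(th),25*np.sin(th)]),(255,0,255))
    lines(L(np.c_[114+8.5*np.cos(th),8.5*np.sin(th),0*th-40]),(255,255,0))
    lines(L([(0,-13,0),(0,13,0)]),(0,0,255))
    for P in extra: lines(P,(0,255,255),False)
    cv2.imwrite(f'pics/{out}.png',im)
E
python3 - <<'E'
from ov import *
g=np.array([478,260,115.]);yaw=-0.075
b=[]
for xa in (-82,53):
  pass
sq=[(np.array([g[0],g[1],0])+R.from_euler('z',yaw).apply([x,y,22])) for x,y in [(-85,-48),(50,-48),(50,48),(-85,48),(-85,-48)]]
overlay('top0',190,175,125,100,6,g,yaw,np.pi/4,'ovt',[sq]); overlay('side0',235,110,120,115,5,g,yaw,np.pi/4,'ovs',[sq])
E
```

```text
(no output)
```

View pics/ovt.png

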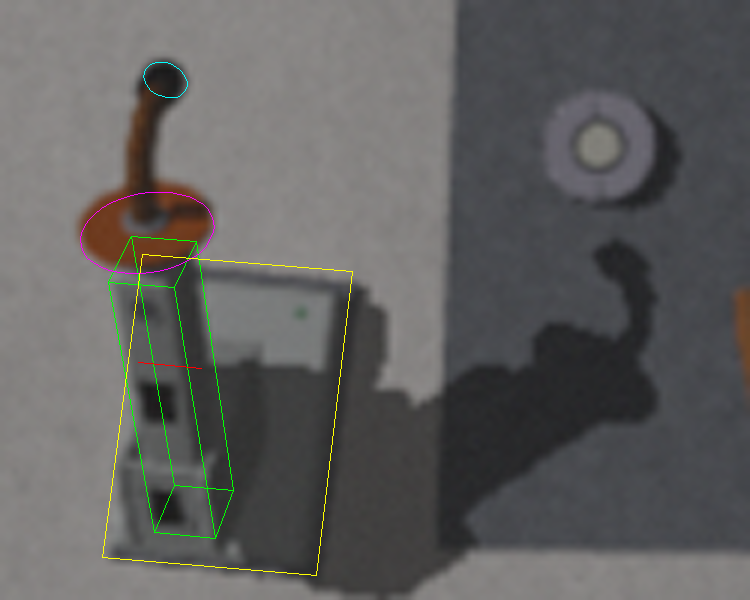

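View pics/ovs.png

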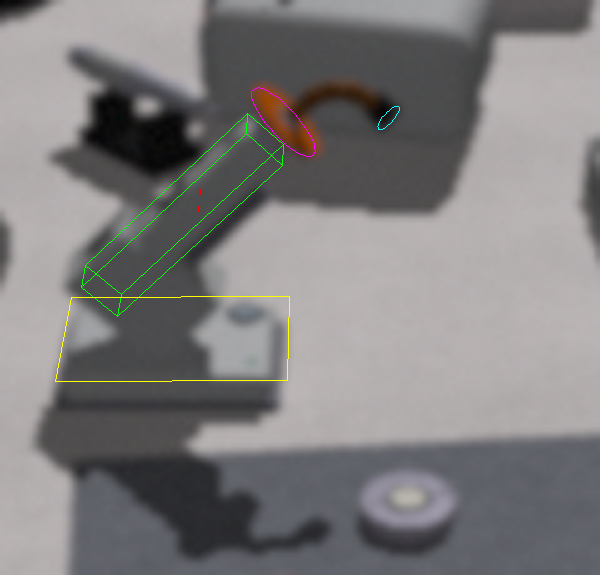

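Call:
arm_command([
  [0, -1, 0, -1],
  [0, -1, 0, -1],
  [0, 0, 0, -1],
  [0, 0, 0, -1],
  [0, 0, 0, -0.8],
  [0, 0, 0, 0],
], grip=1)

```text
time: 0.65
ee_pos: [280.2, 558.5, 305.1]
tcp_rot: [-0.706, 0.707, -0.028, 0.027]
contact_force: [0.1, -0.1, -0.5]
width: 85.3
```

Call:
arm_command([
  [0.57, 0, -0.78, 0],
  [0.57, 0, -0.78, 0],
  [0.57, 0, -0.78, 0],
  [0.57, 0, -0.78, 0],
  [0.57, 0, -0.78, 0],
  [0.57, 0, -0.78, 0],
  [0.57, 0, -0.78, 0],
  [0.57, 0, -0.78, 0],
])

```text
time: 1.32
ee_pos: [401.9, 359.7, 305.2]
tcp_rot: [-0.706, 0.707, -0.03, 0.03]
contact_force: [0.7, 0.7, -1.0]
width: 86.0
```

Call:
arm_command([
  [0.57, 0, -0.78, 0],
  [0.57, 0, -0.78, 0],
  [0.57, 0, -0.78, 0],
  [0.57, 0, -0.78, 0],
  [0, 0.5, 0, 0],
  [0, 0.5, 0, 0],
  [0, 0, 0, 0],
])

```text
time: 1.9
ee_pos: [461.3, 261.2, 273.0]
tcp_rot: [-0.706, 0.707, -0.031, 0.029]
contact_force: [-0.6, -0.1, -0.2]
width: 85.3
```

```bash
python3 - <<'E'
from snap import *
take('wrist','w1'); take('side','s1');o=ctrl.observe();print(o['ee_pos'],o['tcp_rot'])
from scipy.spatial.transform import Rotation as R
print(R.from_quat(o['tcp_rot'],scalar_first=True).as_matrix().round(4))
E
```

```text
wrist {'vertical_fov': 62.99178068216514, 'cx': 313.46117115760364, 'cy': 199.5704630894645, 'eye': array([378.91429191, 268.53575406, 402.5991093 ]), 'orientation': array([0.11906759, 0.72644375, 0.66814538, 0.10809319])}
side {'vertical_fov': 52.47380738191986, 'cx': 319.83994551842903, 'cy': 198.66874112442932, 'eye': array([ 472.08071159, -792.69842837,  667.40233392]), 'orientation': array([-0.46325513,  0.88415168, -0.04768841,  0.03736709])}
[461.8440701  262.31555212 275.34337195] [-0.70633377  0.70668948 -0.02926563  0.02874209]
[[ 9.966e-01 -8.000e-04  8.200e-02]
 [-8.200e-02 -5.000e-04  9.966e-01]
 [-7.000e-04 -1.000e+00 -5.000e-04]]
```

View pics/w1.png

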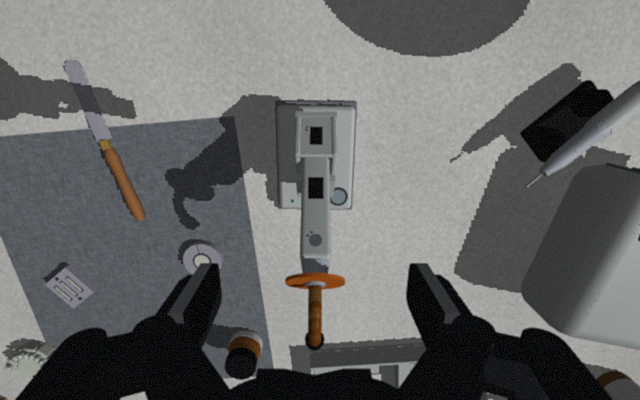

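View pics/s1.png

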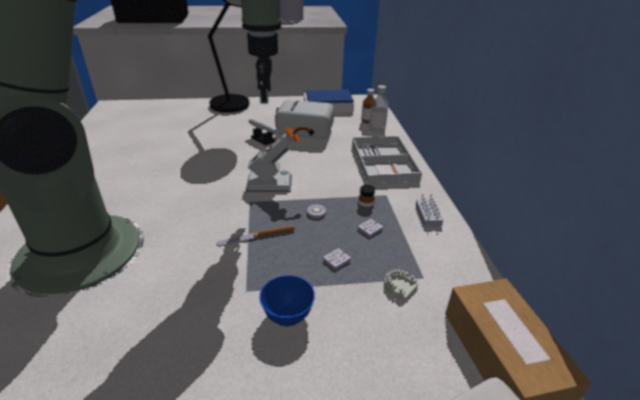

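```bash
python3 - <<'E'
from ov import *
g=np.array([479.5,260.5,115.5]);yaw=-0.085
overlay('w1',260,90,110,130*2,1*3,g,yaw,np.pi/4,'ovw')
import cv2; im=cv2.imread('pics/ovw.png'); cv2.imwrite('pics/ovw.png',im[:600] if im.shape[0]>600 else im)
overlay('w1',260,200,110,150,4,g,yaw,np.pi/4,'ovw2')
E
```

```text
(no output)
```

View pics/ovw.png

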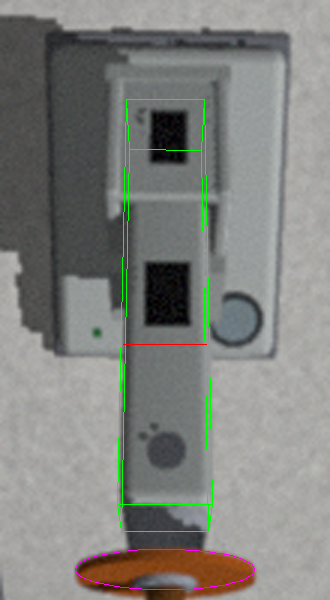

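View pics/ovw2.png

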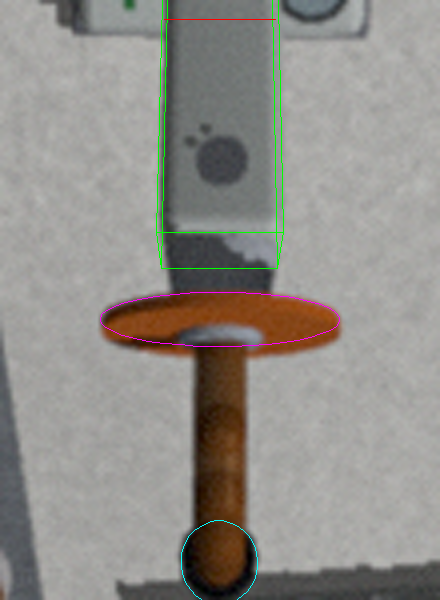

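Call:
arm_command([
  [0.06, 0.8, 0, 0],
  [0, 0.8, 0, 0],
  [0, 0.8, 0, 0],
  [0, 0.8, 0, 0],
  [0, 0.8, 0, 0],
  [0, 0.6, 0, 0],
  [0, 0, 0, 0],
  [0, 0, 0, 0],
])

```text
time: 2.67
ee_pos: [463.9, 262.5, 137.8]
tcp_rot: [-0.706, 0.707, -0.029, 0.028]
contact_force: [0.4, -0.2, 0.5]
width: 85.7
```

```bash
python3 - <<'E'
from snap import *
take('wrist','w2'); take('side','s2');o=ctrl.observe();print(o['ee_pos'],o['tcp_rot'],o['contact_force'])
E
python3 crop.py s2 225 60 150 140 4 s2c
```

```text
wrist {'vertical_fov': 62.99178068216514, 'cx': 313.46117115760364, 'cy': 199.5704630894645, 'eye': array([381.13142815, 269.28389505, 267.15635511]), 'orientation': array([0.11913135, 0.72541065, 0.66899316, 0.10970536])}
side {'vertical_fov': 52.47380738191986, 'cx': 319.83994551842903, 'cy': 198.66874112442932, 'eye': array([ 472.08071159, -792.69842837,  667.40233392]), 'orientation': array([-0.46325513,  0.88415168, -0.04768841,  0.03736709])}
[464.46895287 262.67962761 138.83492452] [ 0.70691466 -0.70613715  0.02811992 -0.02917636] [-0.25649187 -0.09953347  0.45303715]
```

View pics/w2.png

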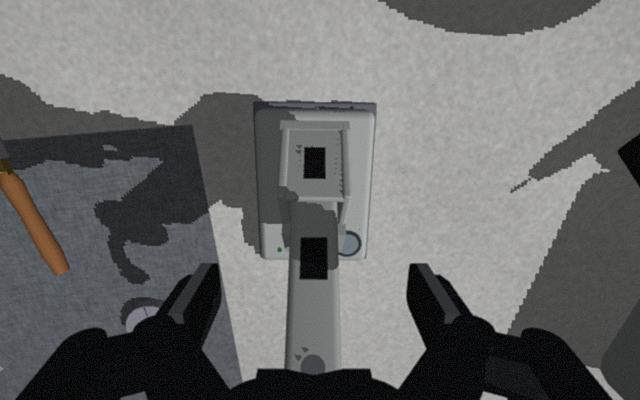

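View pics/s2c.png

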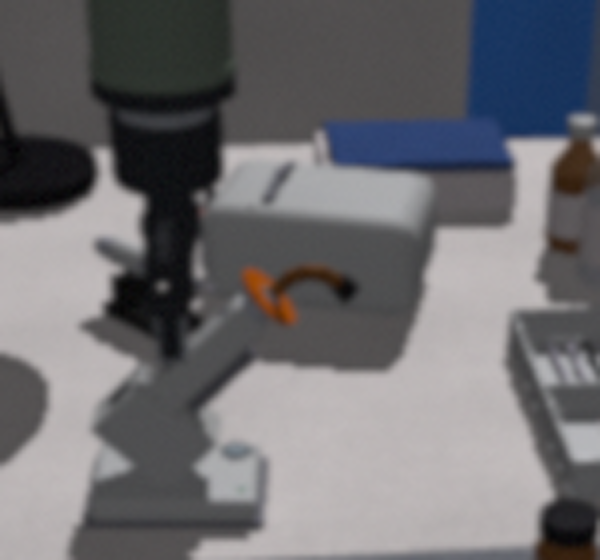

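Call:
arm_command([
  [0, 0.5, 0, 0],
  [0, 0.5, -0.02, 0],
  [0, 0, 0, 0],
])

```text
time: 3.02
ee_pos: [463.5, 261.4, 106.8]
tcp_rot: [-0.706, 0.707, -0.029, 0.028]
contact_force: [-1.0, 0.3, -0.5]
width: 85.4
```

Call:
arm_command([
  [0, 0, 0, 0],
  [0, 0, 0, 0],
  [0, 0, 0, 0],
  [0, 0, 0, 0],
  [0, 0, 0, 0],
  [0, 0, 0, 0],
  [0, 0, 0, 0],
  [0, 0, 0, 0],
], grip=0, squeeze=50)

```text
time: 3.68
ee_pos: [464.1, 261.7, 108.1]
tcp_rot: [0.707, -0.706, 0.028, -0.029]
contact_force: [-1.7, -1.2, 9.9]
width: 24.8
```

```bash
python3 - <<'E'
from snap import *
take('wrist','w3'); take('side','s3');o=ctrl.observe();print(o['ee_pos'],o['tcp_rot'],o['contact_force'],o['width'])
E
python3 crop.py s3 225 60 150 140 4 s3c
```

```text
wrist {'vertical_fov': 62.99178068216514, 'cx': 313.46117115760364, 'cy': 199.5704630894645, 'eye': array([381.17165664, 268.43164001, 237.34871378]), 'orientation': array([0.11918946, 0.72550377, 0.66876452, 0.1104182 ])}
side {'vertical_fov': 52.47380738191986, 'cx': 319.83994551842903, 'cy': 198.66874112442932, 'eye': array([ 472.08071159, -792.69842837,  667.40233392]), 'orientation': array([-0.46325513,  0.88415168, -0.04768841,  0.03736709])}
[464.04211744 261.68962316 108.0627434 ] [ 0.7067554  -0.70628962  0.02848771 -0.02898667] [-3.26057167 -1.08855727  9.96815832] 25.44713770508413
```

View pics/w3.png

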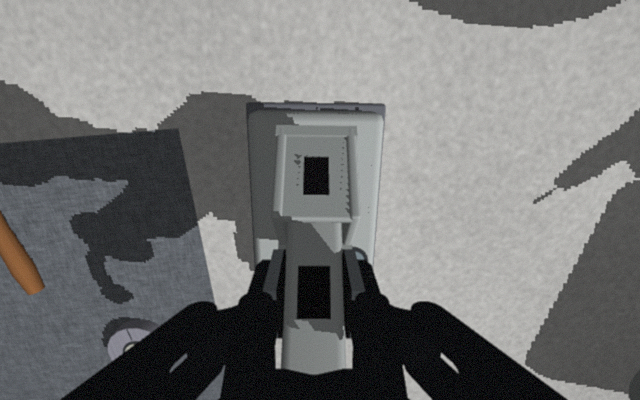

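View pics/s3c.png

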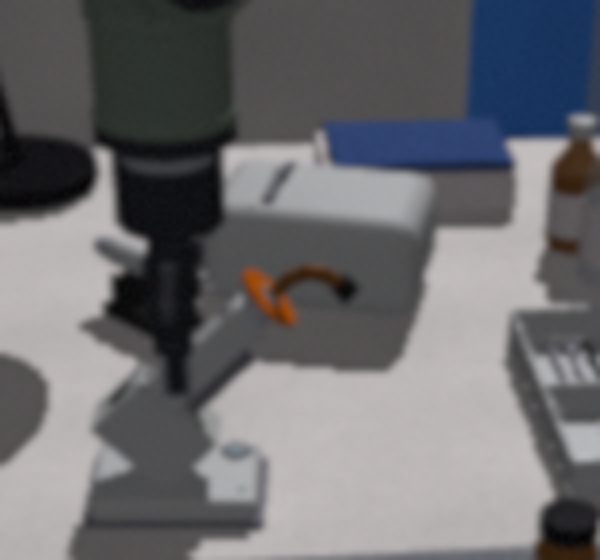

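Call:
arm_command([
  [0.1, -0.1, 0, 0],
  [0.25, -0.25, 0, 0],
  [0.3, -0.3, 0, 0],
  [0.3, -0.3, 0, 0],
  [0.3, -0.3, 0, 0],
  [0.3, -0.3, 0, 0],
  [0, 0, 0, 0],
], squeeze=80)

```text
time: 4.37
ee_pos: [512.0, 257.6, 156.0]
tcp_rot: [0.707, -0.706, 0.028, -0.029]
contact_force: [-5.3, 0.5, 14.0]
width: 24.4
```

Call:
arm_command([
  [0.2, -0.2, 0, 0],
  [0.3, -0.3, 0, 0],
  [0.2, -0.2, 0, 0],
  [0, 0, 0, 0],
  [0, 0, 0, 0],
])

```text
time: 4.78
ee_pos: [531.6, 256.1, 175.6]
tcp_rot: [0.707, -0.706, 0.028, -0.029]
contact_force: [-2.4, -0.7, 4.9]
width: 24.8
```

```bash
python3 - <<'E'
from snap import *
take('wrist','w4'); take('side','s4');o=ctrl.observe();print(o['ee_pos'],o['tcp_rot'],o['contact_force'],o['width'])
E
python3 crop.py s4 225 60 150 140 4 s4c
```

```text
wrist {'vertical_fov': 62.99178068216514, 'cx': 313.46117115760364, 'cy': 199.5704630894645, 'eye': array([448.73764165, 262.82594363, 304.82997451]), 'orientation': array([0.1192487 , 0.7255204 , 0.66872313, 0.11049555])}
side {'vertical_fov': 52.47380738191986, 'cx': 319.83994551842903, 'cy': 198.66874112442932, 'eye': array([ 472.08071159, -792.69842837,  667.40233392]), 'orientation': array([-0.46325513,  0.88415168, -0.04768841,  0.03736709])}
[531.30466569 256.14262041 175.2212726 ] [ 0.70668759 -0.70636717  0.02842691 -0.02880948] [-2.09542039  1.1320866   3.97697782] 24.584578827657026
```

View pics/w4.png

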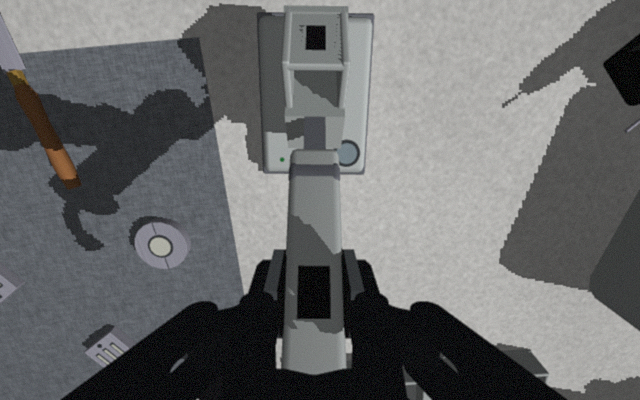

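View pics/s4c.png

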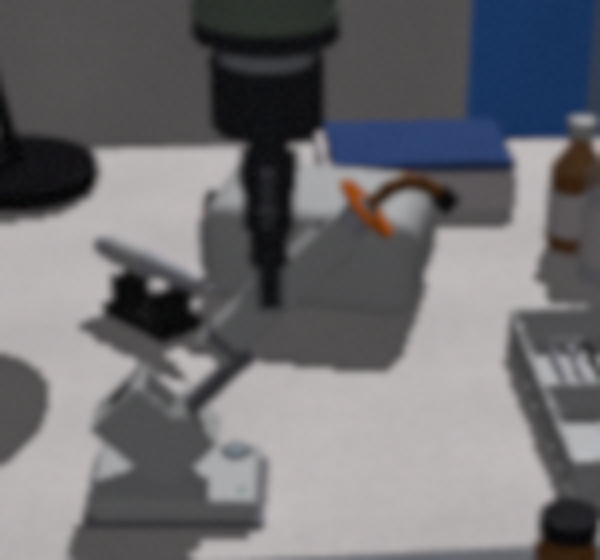

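Call:
arm_command([
  [0, 0, 0, 0],
  [0.19, 0.11, 0, 0],
  [0.19, 0.12, 0, 0],
  [0, 0, 0, 0],
  [0, 0, 0, 0],
], squeeze=20)

```text
time: 5.3
ee_pos: [542.8, 255.0, 167.9]
tcp_rot: [0.707, -0.707, 0.029, -0.029]
contact_force: [-1.3, -0.6, 4.4]
width: 24.7
```

```bash
python3 - <<'E'
from snap import *
take('side','s5');take('wrist','w5');o=ctrl.observe();print(o['ee_pos'],o['tcp_rot'],o['contact_force'],o['width'])
E
python3 crop.py s5 225 60 150 140 4 s5c
```

```text
side {'vertical_fov': 52.47380738191986, 'cx': 319.83994551842903, 'cy': 198.66874112442932, 'eye': array([ 472.08071159, -792.69842837,  667.40233392]), 'orientation': array([-0.46325513,  0.88415168, -0.04768841,  0.03736709])}
wrist {'vertical_fov': 62.99178068216514, 'cx': 313.46117115760364, 'cy': 199.5704630894645, 'eye': array([459.93214934, 261.79263237, 297.29228638]), 'orientation': array([0.11933512, 0.7253969 , 0.66889953, 0.11014484])}
[542.75731531 255.00761629 168.00334251] [ 0.70653439 -0.70652048  0.0284133  -0.02882102] [-1.21656491  0.22837532  3.81831462] 24.735388599186013
```

View pics/s5c.png

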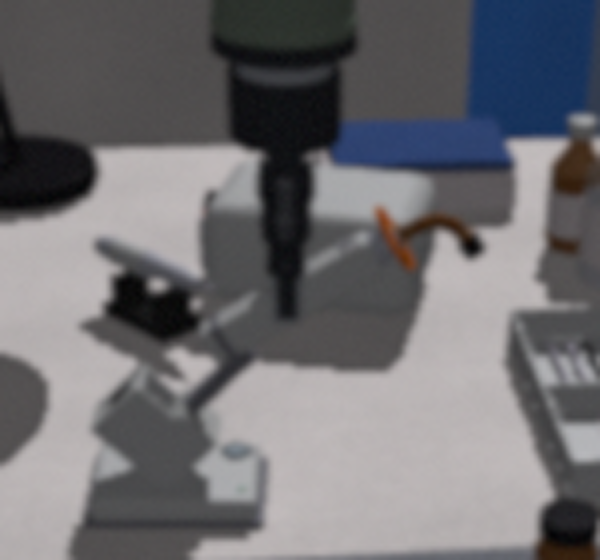

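View pics/w5.png

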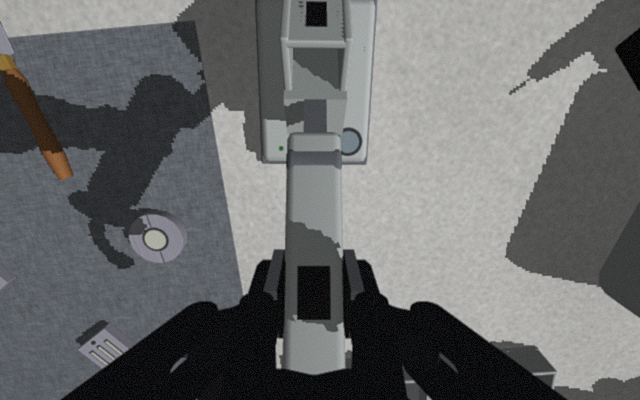

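The light pivots in the pads against the rib end as planned and is now at about 30°. Next I'll go to about 10°.

Call:
arm_command([
  [0.16, 0.16, 0, 0],
  [0.15, 0.16, 0, 0],
  [0.08, 0.12, 0, 0],
  [0, 0, 0, 0],
  [0, 0, 0, 0],
])

```text
time: 5.82
ee_pos: [554.8, 254.0, 154.8]
tcp_rot: [0.707, -0.706, 0.028, -0.029]
contact_force: [2.0, -1.3, 5.9]
width: 24.5
```

```bash
python3 - <<'E'
from snap import *
take('side','s6');take('wrist','w6');o=ctrl.observe();print(o['ee_pos'],o['tcp_rot'],o['contact_force'],o['width'])
E
python3 crop.py s6 225 60 150 140 4 s6c
```

```text
side {'vertical_fov': 52.47380738191986, 'cx': 319.83994551842903, 'cy': 198.66874112442932, 'eye': array([ 472.08071159, -792.69842837,  667.40233392]), 'orientation': array([-0.46325513,  0.88415168, -0.04768841,  0.03736709])}
wrist {'vertical_fov': 62.99178068216514, 'cx': 313.46117115760364, 'cy': 199.5704630894645, 'eye': array([471.82891462, 260.81980295, 284.16383986]), 'orientation': array([0.1195084 , 0.72539428, 0.6688223 , 0.11044284])}
[554.74290355 254.03837257 154.92447212] [ 0.70660888 -0.70644238  0.02824085 -0.02907757] [ 1.6978655  -0.73164037  4.45044511] 24.89888740230612
```

View pics/s6c.png

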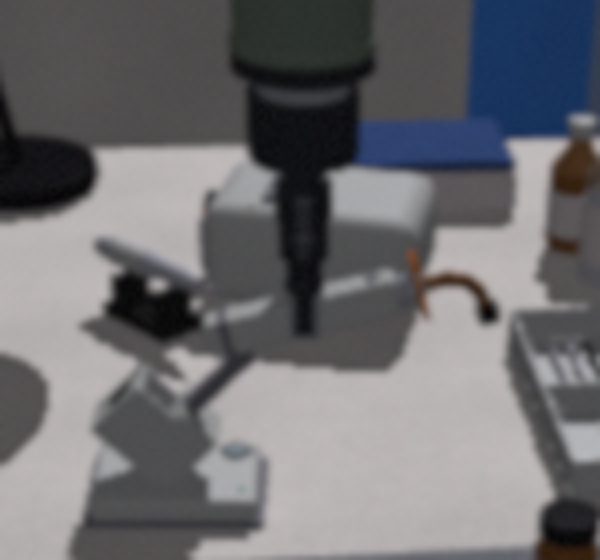

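```bash
cat > lev.py <<'E'
from ov import *
def g_of(tcp,th,yaw=-0.082,a=16,p=-5):
    u=np.array([np.cos(yaw),np.sin(yaw),0]);z=np.array([0,0,1.])
    return np.array(tcp)+1*u-0.8*z+(a*np.cos(th)-p*np.sin(th))*u+(a*np.sin(th)+p*np.cos(th))*z
E
python3 - <<'E'
from lev import *
th=np.radians(12);g=g_of([554.74,254.04,154.9],th);print(g)
overlay('s6',260,100,100,70,8,g,-.082,th,'ov6'); overlay('w6',250,100,130,200,3,g,-.082,th,'ovw6')
E
```

```text
[572.37047987 252.59105162 152.53584905]
```

View pics/ov6.png

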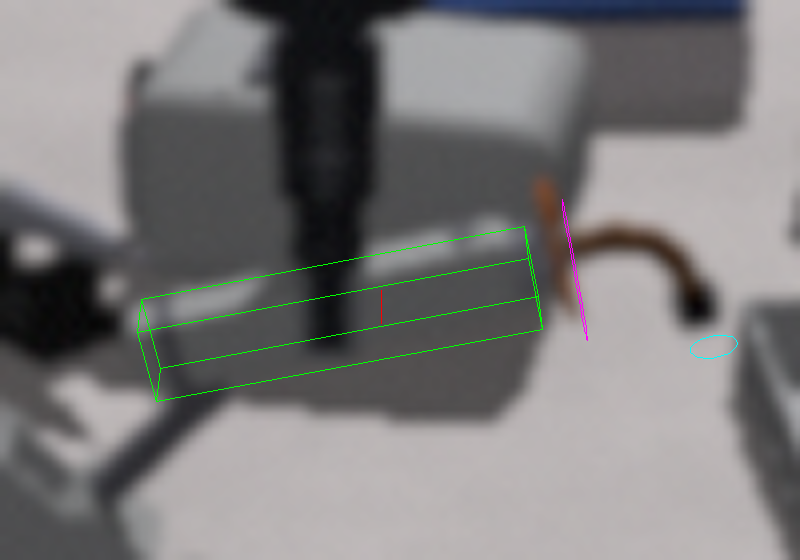

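View pics/ovw6.png

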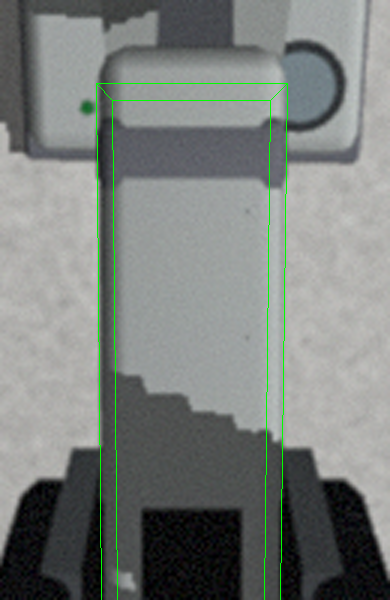

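Call:
arm_command([
  [0.09, 0.16, 0, 0],
  [0.06, 0.16, 0, 0],
  [0, 0, 0, 0],
  [0, 0, 0, 0],
])

```text
time: 6.25
ee_pos: [559.5, 253.8, 145.4]
tcp_rot: [0.707, -0.706, 0.028, -0.029]
contact_force: [2.8, 0.0, 6.4]
width: 24.9
```

```bash
python3 - <<'E'
from snap import *
take('side','s7');take('wrist','w7');o=ctrl.observe();print(o['ee_pos'],o['tcp_rot'],o['contact_force'],o['width'])
from lev import *
th=np.radians(1);g=g_of(o['ee_pos'],th,a=11,p=-2);print(g)
overlay('s7',260,100,100,70,8,g,-.082,th,'ov7'); overlay('w7',250,100,130,200,3,g,-.082,th,'ovw7')
E
```

```text
side {'vertical_fov': 52.47380738191986, 'cx': 319.83994551842903, 'cy': 198.66874112442932, 'eye': array([ 472.08071159, -792.69842837,  667.40233392]), 'orientation': array([-0.46325513,  0.88415168, -0.04768841,  0.03736709])}
wrist {'vertical_fov': 62.99178068216514, 'cx': 313.46117115760364, 'cy': 199.5704630894645, 'eye': array([476.48685354, 260.53351163, 274.67812298]), 'orientation': array([0.11959219, 0.72539112, 0.66876082, 0.11074476])}
[559.50556732 253.77532877 145.49804251] [ 0.70671224 -0.70633698  0.02805077 -0.02930918] [ 3.79554118 -1.62248278  5.74795616] 24.167960494272627
[571.49836372 252.78970937 142.89032359]
```

View pics/ov7.png

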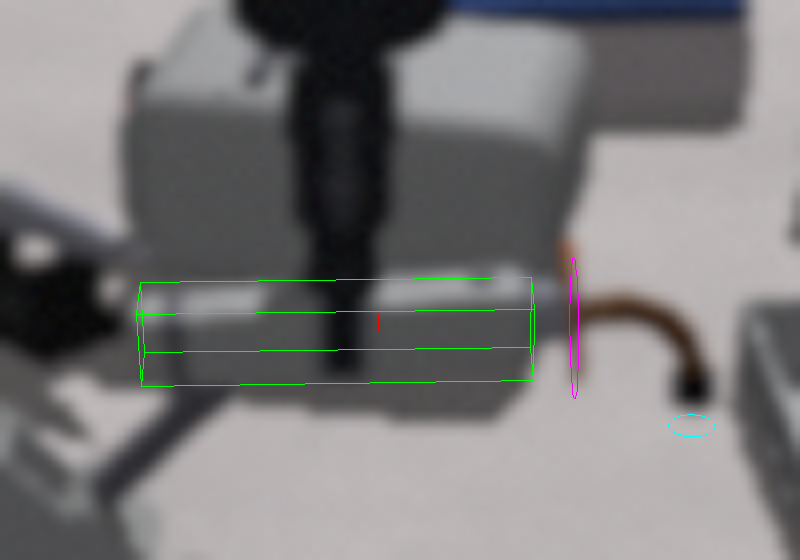

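View pics/ovw7.png

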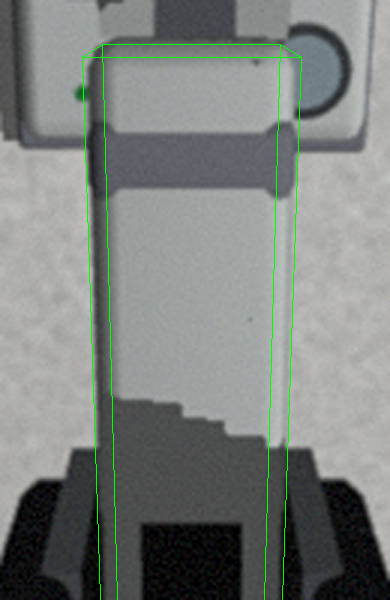

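Call:
arm_command([
  [0.06, 0.15, 0, 0],
  [0, 0, 0, 0],
  [0, 0, 0, 0],
])

```text
time: 6.6
ee_pos: [561.2, 253.8, 141.0]
tcp_rot: [0.707, -0.706, 0.028, -0.029]
contact_force: [1.2, 0.7, 8.4]
width: 24.9
```

```bash
python3 - <<'E'
from snap import *
take('side','s8');take('wrist','w8');o=ctrl.observe();print(o['ee_pos'],o['tcp_rot'],o['contact_force'],o['width'])
from lev import *
th=np.radians(1);g=g_of(o['ee_pos'],th,a=11,p=0);print(g)
overlay('s8',260,100,100,70,8,g,-.082,th,'ov8'); overlay('w8',250,100,130,200,3,g,-.082,th,'ovw8')
E
```

```text
side {'vertical_fov': 52.47380738191986, 'cx': 319.83994551842903, 'cy': 198.66874112442932, 'eye': array([ 472.08071159, -792.69842837,  667.40233392]), 'orientation': array([-0.46325513,  0.88415168, -0.04768841,  0.03736709])}
wrist {'vertical_fov': 62.99178068216514, 'cx': 313.46117115760364, 'cy': 199.5704630894645, 'eye': array([478.16489043, 260.49175101, 270.26295799]), 'orientation': array([0.11947982, 0.7253768 , 0.668801  , 0.1107172 ])}
[561.14157254 253.76146505 141.04568751] [ 0.70675093 -0.70630016  0.02810963 -0.02920701] [ 1.22423601 -0.47116287  6.99972962] 24.55311055519525
[573.09958141 252.77870464 140.43766399]
```

View pics/ov8.png

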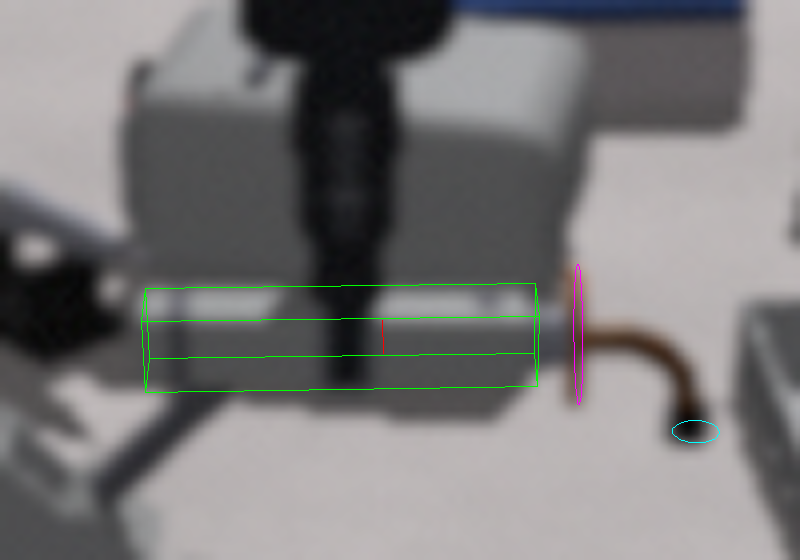

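View pics/ovw8.png

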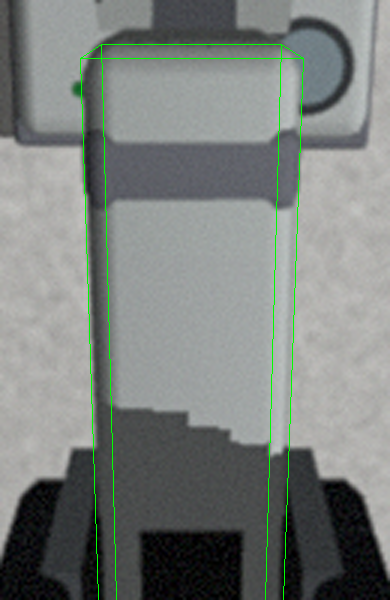

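Call:
arm_command([
  [0, 0, 0, 0],
  [0, 0, 0, 0],
  [0, -0.3, 0, 0],
  [0, -0.6, 0, 0],
  [0, -0.6, 0, 0],
  [0, -0.5, 0, 0],
  [0, 0, 0, 0],
  [0, 0, 0, 0],
], squeeze=90)

```text
time: 7.37
ee_pos: [560.6, 253.7, 201.1]
tcp_rot: [0.707, -0.706, 0.028, -0.029]
contact_force: [-0.3, -1.0, -2.4]
width: 24.5
```

```bash
python3 - <<'E'
from snap import *
take('side','s9');take('wrist','w9');take('top','t9');o=ctrl.observe();print(o['ee_pos'],o['tcp_rot'],o['contact_force'],o['width'])
from lev import *
th=np.radians(0);g=g_of(o['ee_pos'],th,a=11,p=0);print(g)
overlay('s9',260,75,100,70,8,g,-.082,th,'ov9'); overlay('t9',180,130,100,100,6,g,-.082,th,'ovt9')
E
```

```text
side {'vertical_fov': 52.47380738191986, 'cx': 319.83994551842903, 'cy': 198.66874112442932, 'eye': array([ 472.08071159, -792.69842837,  667.40233392]), 'orientation': array([-0.46325513,  0.88415168, -0.04768841,  0.03736709])}
wrist {'vertical_fov': 62.99178068216514, 'cx': 313.46117115760364, 'cy': 199.5704630894645, 'eye': array([477.40587024, 260.32516103, 329.57590842]), 'orientation': array([0.11914045, 0.72534193, 0.66904972, 0.10980482])}
top {'vertical_fov': 57.812186749993124, 'cx': 326.1590375541309, 'cy': 194.1404406147502, 'eye': array([ 443.85244358,  -13.31636624, 1000.82013585]), 'orientation': array([-0.0583964 ,  0.70806044, -0.7018926 ,  0.05086305])}
[559.93088166 253.40379131 199.63738329] [-0.70624379  0.70681486 -0.02900309  0.02812979] [ 0.16898918 -0.35907355 -1.82532752] 24.768128414141632
[571.89056026 252.42089368 198.83738329]
```

View pics/ov9.png

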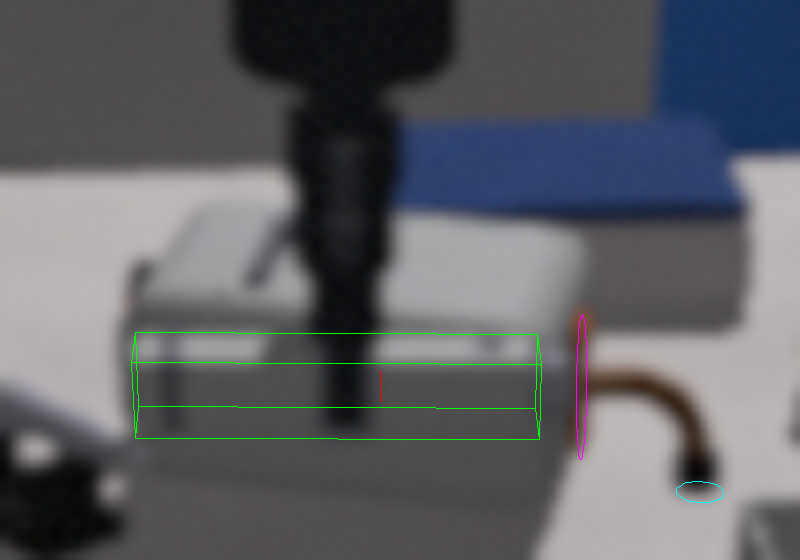

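View pics/ovt9.png

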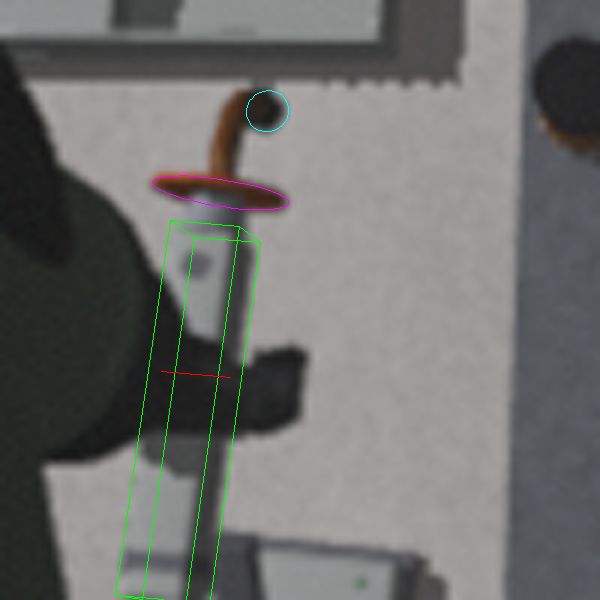

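```bash
cat > pitch.py <<'E'
from lev import *; import cv2
def edge(fn,g,yaw,th,verbose=False):
    s=cam(fn); im=s['frame'].astype(float).mean(2)
    a,b=proj(s,light(g,yaw,th,[(-80,-13,14),(53,-13,14)]))
    pts=[]
    for x in range(int(a[0])+1,int(b[0])):
        y=a[1]+(b[1]-a[1])*(x-a[0])/(b[0]-a[0]); r=np.arange(int(round(y))-4,int(round(y))+5)
        d=-(im[r+1,x]-im[r-1,x]); 
        if d.max()<25: continue
        k=d.argmax(); w=d[max(k-2,0):k+3].clip(0); pts.append((x,(r[max(k-2,0):k+3]*w).sum()/w.sum()))
    p=np.array(pts); 
    for _ in range(3):
        c=np.polyfit(p[:,0],p[:,1],1); e=p[:,1]-np.polyval(c,p[:,0]); p=p[abs(e)<max(.3,2*e.std())]
    xm=p[:,0].mean(); ym=np.polyval(c,xm)-(a[1]+(b[1]-a[1])*(xm-a[0])/(b[0]-a[0]))
    for t in np.radians(np.arange(-10,11,.5)):
        A,B=proj(s,light(g,yaw,t,[(-80,-13,14),(53,-13,14)]))
        if (B[1]-A[1])/(B[0]-A[0])<c[0]: break
    print(fn,'n',len(p),'slope',c[0].round(4),'rms',e.std().round(2),'row offset at mean',ym.round(2),'pitch deg',np.degrees(t).round(1), 'x',p[:,0].min(),p[:,0].max())
E
python3 - <<'E'
from pitch import *
edge('s9',np.array([571.9,252.4,198.8]),-.082,0.)
edge('s8',np.array([573.1,252.8,140.4]),-.082,0.)
edge('s6',g_of([554.74,254.04,154.9],.21),-.082,.21)
edge('s0'if 0 else 'side0',np.array([479.5,260.5,115.5]),-.085,np.pi/4)
E
```

```text
s9 n 33 slope 0.0047 rms 0.08 row offset at mean 0.11 pitch deg 0.5 x 278.0 325.0
s8 n 32 slope 0.0131 rms 0.09 row offset at mean 0.64 pitch deg -0.5 x 280.0 325.0
s6 n 27 slope -0.2388 rms 0.11 row offset at mean -1.06 pitch deg 10.5 x 279.0 322.0
side0 n 7 slope -0.9458 rms 0.74 row offset at mean -2.4 pitch deg 10.5 x 258.0 269.0
```

```bash
python3 - <<'E'
from geo import *
T,S=cam('t9'),cam('s9')
print(tri([(T,uc(264,110,180,130,6)),(S,uc(697,470,260,75,8))]))
print(tri([(T,uc(219,188,180,130,6)),(S,uc(578,383,260,75,8))]))
E
```

```text
(array([683.37822657, 241.54760559, 167.96356776]), np.float64(0.11597152773299513))
(array([642.13543778, 247.15151209, 200.33499274]), np.float64(0.533769126082916))
```

Call:
arm_command([
  [-0.3, 0, -0.5, 0],
  [-0.42, 0, -0.72, 0],
  [-0.42, 0, -0.72, 0],
  [-0.42, 0, -0.72, 0],
  [-0.42, 0, -0.72, 0],
  [-0.42, 0, -0.72, 0],
  [-0.42, 0, -0.72, 0],
  [-0.14, 0, -0.22, 0],
])

```text
time: 8.18
ee_pos: [457.5, 107.1, 200.0]
tcp_rot: [-0.706, 0.707, -0.03, 0.029]
contact_force: [1.6, -0.5, -1.6]
width: 24.9
```

Call:
arm_command([
  [0, 0.4, 0, 0],
  [0, 0.8, 0, 0],
  [0, 0.8, 0, 0],
  [0, 0.8, 0, 0],
  [0, 0.5, 0, 0],
  [0, 0, 0, 0],
  [0, 0, 0, 0],
])

```text
time: 8.77
ee_pos: [459.2, 110.1, 101.1]
tcp_rot: [-0.706, 0.707, -0.029, 0.028]
contact_force: [-0.0, 0.0, -1.1]
width: 24.6
```

```bash
python3 - <<'E'
from snap import *
take('side','s10');take('top','t10');take('wrist','w10');o=ctrl.observe();print(o['ee_pos'],o['tcp_rot'],o['contact_force'],o['width'])
from pitch import *
e=o['ee_pos'];g=np.array([e[0]+12.1,e[1]-.9,e[2]-.8]);print(g,light(g,-.082,0,(114,0,-40)))
edge('s10',g,-.082,0.)
res=[[583.7+26*np.cos(t),99+26*np.sin(t),12] for t in np.linspace(0,6.28,40)];r2=[[583.7+10*np.cos(t),99+10*np.sin(t),13] for t in np.linspace(0,6.28,40)]
overlay('s10',260,160,100,75,8,g,-.082,0,'ov10',[res,r2]); overlay('t10',240,170,100,100,6,g,-.082,0,'ovt10',[res,r2])
E
```

```text
side {'vertical_fov': 52.47380738191986, 'cx': 319.83994551842903, 'cy': 198.66874112442932, 'eye': array([ 472.08071159, -792.69842837,  667.40233392]), 'orientation': array([-0.46325513,  0.88415168, -0.04768841,  0.03736709])}
top {'vertical_fov': 57.812186749993124, 'cx': 326.1590375541309, 'cy': 194.1404406147502, 'eye': array([ 443.85244358,  -13.31636624, 1000.82013585]), 'orientation': array([-0.0583964 ,  0.70806044, -0.7018926 ,  0.05086305])}
wrist {'vertical_fov': 62.99178068216514, 'cx': 313.46117115760364, 'cy': 199.5704630894645, 'eye': array([377.17201259, 117.05013956, 231.60841616]), 'orientation': array([0.11930556, 0.72533194, 0.66894693, 0.11031667])}
[460.16036875 110.32217603 102.50704908] [ 0.70670689 -0.70635076  0.02813524 -0.02902376] [ 0.09427545  0.50994478 -1.77309475] 24.221871086228703
[472.26036875 109.42217603 101.70704908] [[585.87731546 100.0846485   61.70704908]]
s10 n 33 slope 0.0022 rms 0.12 row offset at mean 0.71 pitch deg 0.0 x 242.0 293.0
```

View pics/ov10.png

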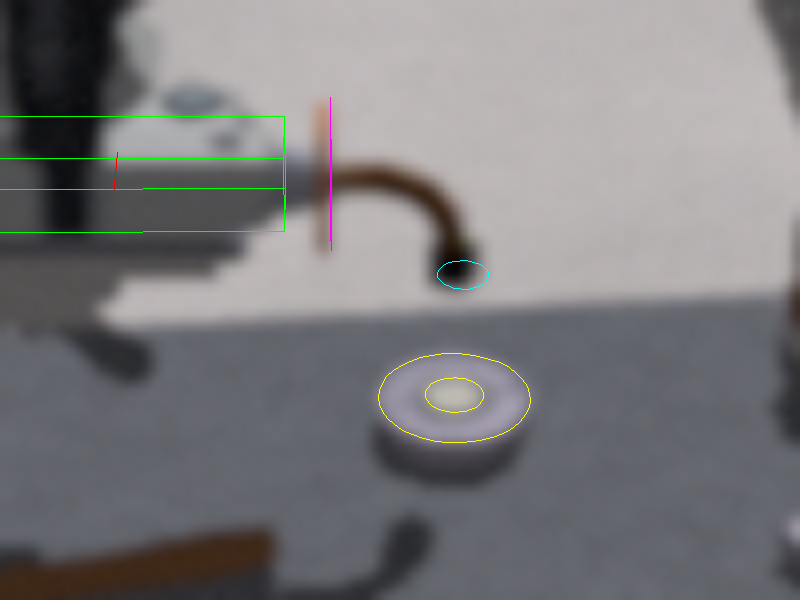

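View pics/ovt10.png

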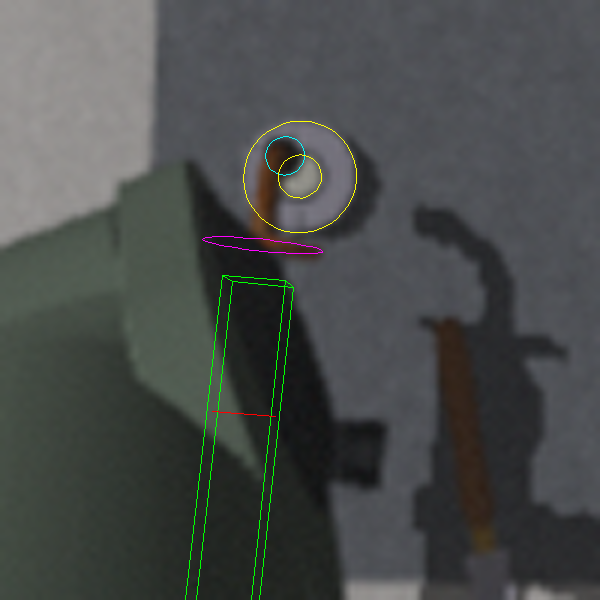

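```bash
python3 crop.py t10 275 180 30 30 20 t10z; python3 crop.py s10 300 180 35 35 17 s10z
```

```text
(no output)
```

View pics/t10z.png

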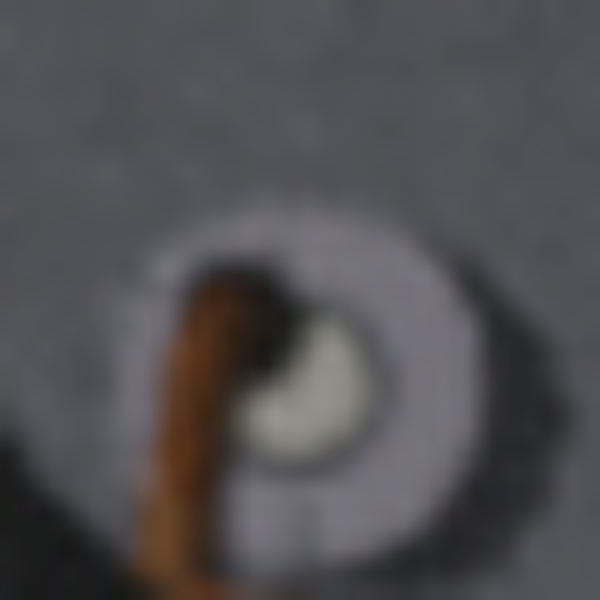

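View pics/s10z.png

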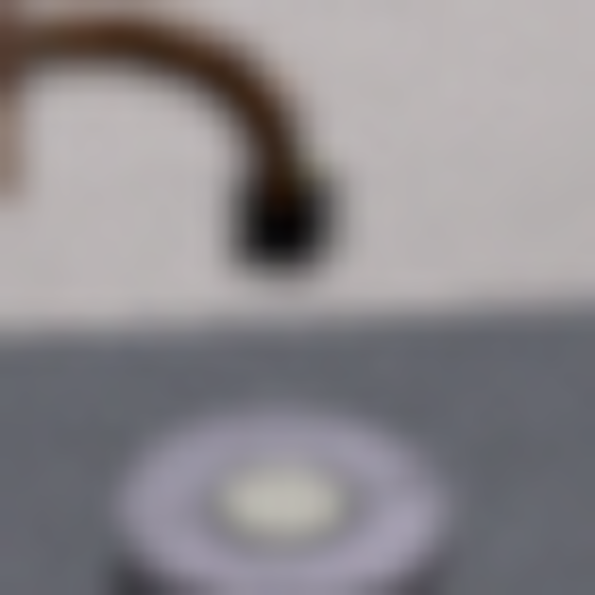

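View pics/w10.png

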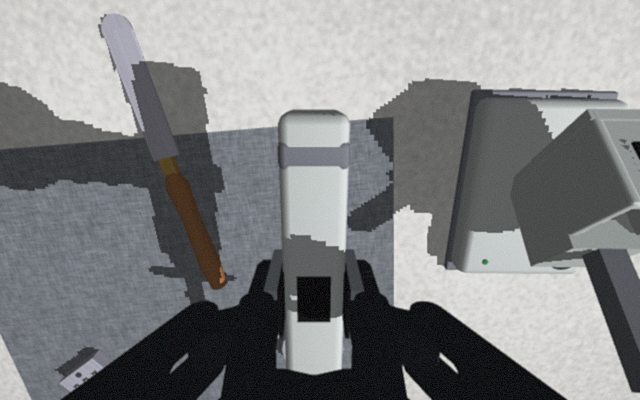

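```bash
python3 - <<'E'
from geo import *
T,S=cam('t10'),cam('s10')
P,e=tri([(T,uc(236,320,275,180,20)),(S,uc(281,225,300,180,17))]);print(P,e)
for z in(61,66): print(onplane(T,uc(236,320,275,180,20),z))
s=uc(281,248,300,180,17)
print('resin side',onplane(S,uc(283,500,300,180,17),13), 'top', onplane(T,uc(302,385,275,180,20),13))
# lens disc on vertical plane y=99.5
M=R.from_quat(S['orientation'],scalar_first=True).as_matrix();f=200/np.tan(np.radians(S['vertical_fov']/2))
for yy in(225,248,270):
  s=uc(281,yy,300,180,17);d=M@np.array([(s[0]-S['cx'])/f,(s[1]-S['cy'])/f,1]);print(yy,S['eye']+d*(99.5-S['eye'][1])/d[1])
E
```

```text
[583.84532058 101.63064583  64.5877878 ] 0.5501195731864073
[585.82996201 102.06066109  61.        ]
[585.07461791 101.44683604  66.        ]
resin side [583.225267    98.71313043  13.        ] top [584.09064356  98.60287294  13.        ]
225 [582.10665641  99.5         65.83515839]
248 [582.17937999  99.5         61.48189135]
270 [582.24925454  99.5         57.299169  ]
```

Call:
arm_command([
  [0, 0.3, -0.05, 0],
  [-0.01, 0.4, 0, 0],
  [0, 0.2, 0, 0],
  [0, 0, 0, 0],
  [0, 0, 0, 0],
  [0, 0, 0, 0],
])

```text
time: 9.42
ee_pos: [459.4, 108.7, 74.9]
tcp_rot: [0.707, -0.706, 0.028, -0.029]
contact_force: [-0.5, -0.1, -1.9]
width: 24.7
```

```bash
python3 - <<'E'
from snap import *
take('side','s11');take('top','t11');o=ctrl.observe();print(o['ee_pos'],o['tcp_rot'],o['contact_force'],o['width'])
from pitch import *
e=o['ee_pos'];g=np.array([e[0]+12.1,e[1]-.9,e[2]-.8]);print(g,light(g,-.082,0,(114,0,-40)))
edge('s11',g,-.082,0.)
res=[[583.7+10*np.cos(t),98.8+10*np.sin(t),13] for t in np.linspace(0,6.28,40)]
overlay('s11',285,175,50,50,12,g,-.082,0,'ov11',[res]); overlay('t11',275,180,30,30,20,g,-.082,0,'ovt11',[res])
E
python3 crop.py s11 300 180 35 35 17 s11z;python3 crop.py t11 275 180 30 30 20 t11z
```

```text
side {'vertical_fov': 52.47380738191986, 'cx': 319.83994551842903, 'cy': 198.66874112442932, 'eye': array([ 472.08071159, -792.69842837,  667.40233392]), 'orientation': array([-0.46325513,  0.88415168, -0.04768841,  0.03736709])}
top {'vertical_fov': 57.812186749993124, 'cx': 326.1590375541309, 'cy': 194.1404406147502, 'eye': array([ 443.85244358,  -13.31636624, 1000.82013585]), 'orientation': array([-0.0583964 ,  0.70806044, -0.7018926 ,  0.05086305])}
[459.47651509 108.72083405  75.03487779] [ 0.70661532 -0.70644181  0.02834847 -0.02882904] [-0.12848365 -0.66252751 -1.88121124] 24.761438455498702
[471.57651509 107.82083405  74.23487779] [[585.1934618   98.48330652  34.23487779]]
s11 n 32 slope 0.0002 rms 0.14 row offset at mean 0.31 pitch deg 0.0 x 243.0 293.0
```

View pics/ov11.png

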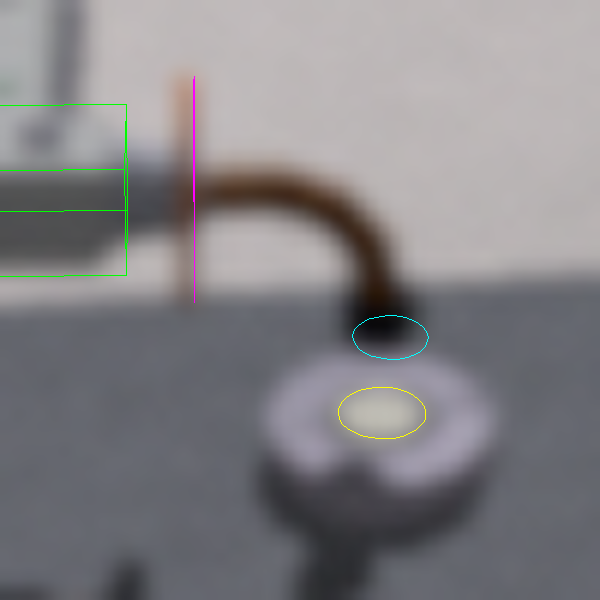

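View pics/s11z.png

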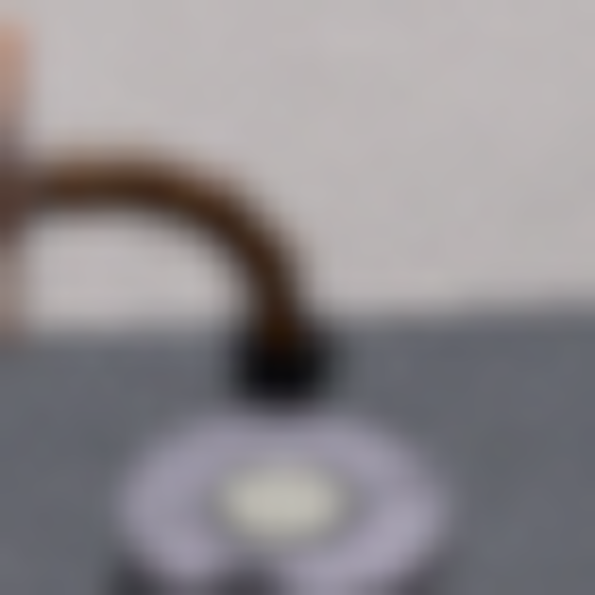

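View pics/ovt11.png

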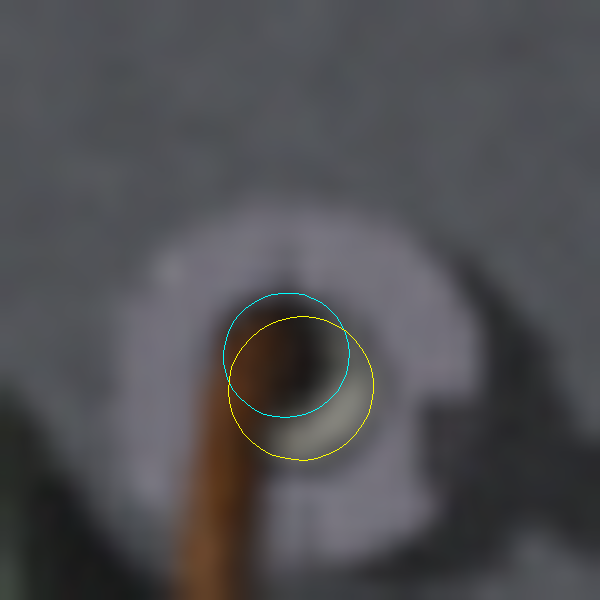

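```bash
python3 - <<'E'
from geo import *
T,S=cam('t11'),cam('s11')
M=R.from_quat(S['orientation'],scalar_first=True).as_matrix();f=200/np.tan(np.radians(S['vertical_fov']/2))
for yy,y in((385,99),(403,91),(410,91)):
  s=uc(281,yy,300,180,17);d=M@np.array([(s[0]-S['cx'])/f,(s[1]-S['cy'])/f,1]);print(yy,S['eye']+d*(y-S['eye'][1])/d[1])
print(tri([(T,uc(278,352,275,180,20)),(S,uc(281,365,300,180,17))]))
E
```

```text
385 [582.55761979  99.          35.48641314]
403 [581.62464361  91.          37.67286419]
410 [581.64732775  91.          36.31498126]
(array([583.62371054,  98.93924843,  39.56104998]), np.float64(0.4218209522127836))
```

Call:
arm_command([
  [0, 0.13, 0, 0],
  [0, 0.13, 0, 0],
  [0, 0.12, 0, 0],
  [0, 0, 0, 0],
  [0, 0, 0, 0],
  [0, 0, 0, 0],
  [0, 0, 0, 0],
])

```text
time: 10.1
ee_pos: [459.2, 108.7, 63.3]
tcp_rot: [0.707, -0.707, 0.029, -0.029]
contact_force: [-0.0, -0.4, -1.7]
width: 24.7
```

```bash
python3 - <<'E'
from snap import *
take('side','s12');take('top','t12');o=ctrl.observe();print(o['ee_pos'],o['tcp_rot'],o['contact_force'],o['width'],abs(o['qd']).max())
from pitch import *
e=o['ee_pos'];g=np.array([e[0]+12.1,e[1]-.9,e[2]-.8]);print(g,light(g,-.082,0,(114,0,-40)))
edge('s12',g,-.082,0.)
res=[[583.7+10*np.cos(t),98.8+10*np.sin(t),13] for t in np.linspace(0,6.28,40)]
overlay('s12',285,175,50,50,12,g,-.082,0,'ov12',[res]); overlay('t12',275,180,30,30,20,g,-.082,0,'ovt12',[res])
E
python3 crop.py s12 300 180 35 35 17 s12z
```

```text
side {'vertical_fov': 52.47380738191986, 'cx': 319.83994551842903, 'cy': 198.66874112442932, 'eye': array([ 472.08071159, -792.69842837,  667.40233392]), 'orientation': array([-0.46325513,  0.88415168, -0.04768841,  0.03736709])}
top {'vertical_fov': 57.812186749993124, 'cx': 326.1590375541309, 'cy': 194.1404406147502, 'eye': array([ 443.85244358,  -13.31636624, 1000.82013585]), 'orientation': array([-0.0583964 ,  0.70806044, -0.7018926 ,  0.05086305])}
[459.27180078 108.67246804  63.28169427] [ 0.70654569 -0.70651452  0.02849376 -0.02861004] [-0.76389426 -0.84958467 -1.63253374] 24.46010042817979 0.002129815281831284
[471.37180078 107.77246804  62.48169427] [[584.98874749  98.43494051  22.48169427]]
s12 n 33 slope -0.0031 rms 0.13 row offset at mean 0.28 pitch deg 0.5 x 243.0 293.0
```

View pics/ov12.png

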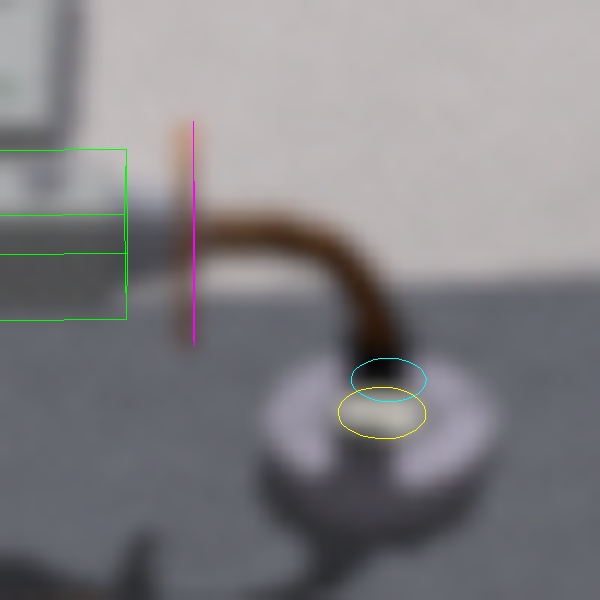

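View pics/s12z.png

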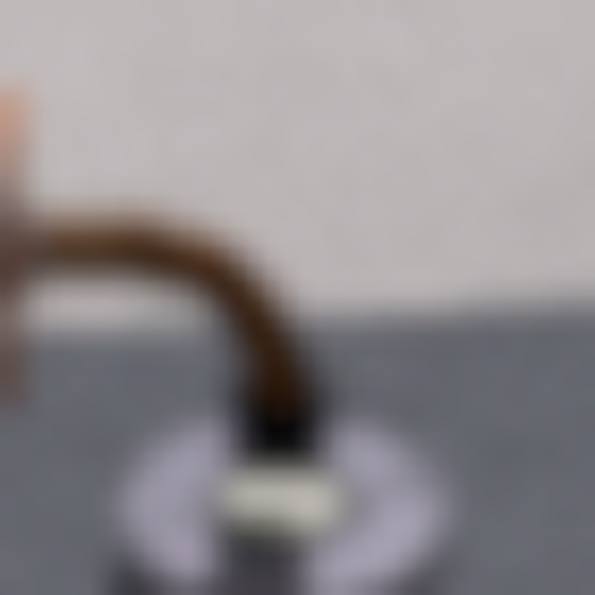

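View pics/ovt12.png

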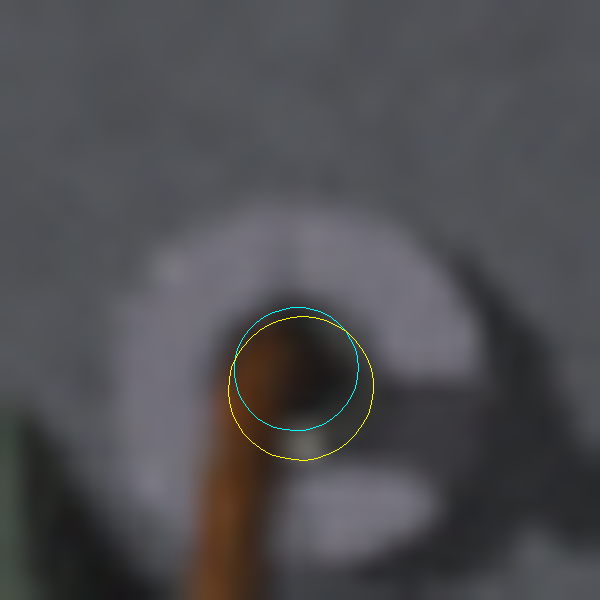

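View pics/s12.png

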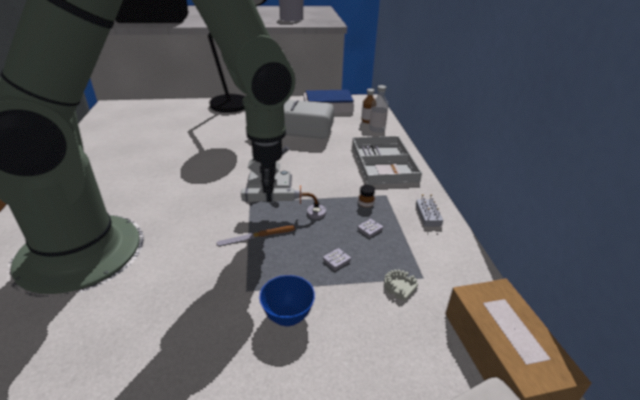

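```bash
python3 - <<'E'
from rig import ctrl
print(ctrl.close_job()); o=ctrl.observe(); print(o['time'],o['ee_pos'],o['contact_force'],o['width'])
E
```

```text
the job is handed in; nothing more can be done
None
the job is handed in; nothing more can be done
```

The curing light is out of its stand, level, and held in the grip over the resin with the lens facing down. I handed the job in at about 10.2 s.

- **How it was done:** I gripped the handle by its flat sides and drew it about 95 mm up along its own slope. The tool can only turn about the vertical. So I eased the grip to 20 N and lowered the rear of the handle onto the upper end of the stand's rib, which turned the light level in the pads. I then gripped at 90 N, lifted it clear and carried it over the mould.
- **Level:** the handle edge in the side view gives a pitch of about 0.5°.
- **Lens position:** the last estimate is (585, 98.4) mm, against the resin at (583.7, 98.8) mm. The side view suggests the lens sits about 2 mm nearer the robot than that, so centring is good to about 1–2 mm.
- **Height:** my two checks disagree. The pose model puts the lens about 9.5 mm above the resin, while the visible edge of the black tip suggests up to 13 mm. I trusted the model because the handle and shield line up with it in the same picture, and I left the height as it was.
- **Contact:** the wrist force was about 1.6 N downward, which is just the light's weight, so it is touching nothing. In the last pictures the round mould sat where I first measured it, and the other things looked unmoved by eye.

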